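# Hold out the trackball ball on its service tray

### The arm

A 6-joint arm with a two-finger parallel gripper is mounted at the origin on a cart in front of the work surface, level with it; the furniture and walls round the work are solid. World frame = base frame: x ahead of the robot, y to its left, z up, the work surface at z = 0. Lengths are in m, angles in rad, forces in N, time in s.
With the tool pointing down it reaches from about 0.425 to 0.95 m from the base axis. Payload 3.5 kg.
Tool frame: the origin (TCP) lies at the very end of the fingers, on their centre line; the grasp point (between the pads) lies ctrl.grip_point_offset behind it (ctrl.grip_point_offset is the distance from the TCP to the grasp point, in m); z points along the fingers, y is the direction in which the jaws open and shut (so a half turn about z gives the same grasp; the last joint's range is limited). The gripper opens to 85 mm and grips with 20 to 120 N. Pads are 22 mm wide; open, the fingers measure 114 mm over their backs; the gripper's body (76 mm by 85 mm) begins 54 mm behind the grasp point. The pads swing forward as they close: fully open they stand 13 mm farther back than shut.
Start: joints at [-1.251, 0.286, 1.577, -0, 1.279, -0.15], TCP at [0.306, -0.602, 0.231] pointing down, gripper open.
Joint ranges: [-2.77, 2.77], [-0.9, 2.22], [0.21, 2.48], [-1.53, 4.67], [0.24, 2.81], [-2.84, 2.84]. Speed limits (rad/s): [2.79, 2.79, 3.14, 3.14, 3.14, 3.14].

### API

Orientations are given as a unit quaternion [x, y, z, w].
In Python, from plant import telemetry, imaging, ticket, finder, ctrl gives the robot as it stands. The module is installed in compiled form; this text tells all that it offers.
- The arm moves only by the shell command python3 -m crank 'ROWS' [FORCE]. ROWS is JSON, a list of rows, each a list of 7 numbers: the shift along the tool's x, y, z scaled (see below), then the turn, a rotation vector about the tool's x, y, z scaled (see below), then the opening, from 0 (shut) to 1 (fully open). A call has 1 to 12 rows; each row is the pose to reach, as a shift and turn from the pose commanded when the call began, along the tool's axes at that moment; what a row does not reach only later rows make up. The controller multiplies each number of a shift by 0.15 m and each number of a turn by 90 degrees. A row lasts 1/10 s, in which the tool goes at most 50 mm and 8.59 degrees, less where a joint would pass 70% of its speed; a pose out of reach is approached as far as the arm can. A call with a number of a shift or a turn outside -1 to 1 is refused whole. A call with a gripper value outside its range is refused whole. The fingers move at their own pace and stop on an object; FORCE is the grip in N (left out, the last holds). Time passes only in rows, so rows that repeat a pose let the fingers close. It gives the time, the measured TCP pose, the force and the opening at its end, in the units of the state.
- telemetry.get_state(): the state, without advancing time (a new reading comes with each control period).
- imaging.read_camera(name): name is "scene" or "top" or "wrist"; returns a dict with "pixels" (420x560x3 uint8, red, green, blue), "vfov" (degrees; the focal length in pixels is half the picture's height over the tangent of half this angle, whatever the lens; pixels are square), "cx", "cy" (the principal point, pixels), "rvec" (rotation vector, rad) and "tvec" (3), from world to camera coordinates, as OpenCV has them. Camera axes: x right, y down, z forward; pixel columns grow to the right and rows downward; lengths in m; the calibration is good to about 2 mm. A picture is of the moment at which its call begins. There is no depth.
- ticket.sign_off(): hands the job in, once; it reports no verdict.
Trained networks look in a picture, given as the dict that the camera call returned (one of the last four; its "shot" number tells which), for a name from the list of things; names that differ only in an ending like _2 or _b are one class to them, and where a whole thing is asked for, a point or a joint stands for the part that bears it (a point fixed in the world has none). Each returns a list of dicts, best first, with "confidence" (0 to 1); they miss things now and then, are a little off and sometimes report something else, mostly with a low value. They report only what shows in the picture. A call takes as long as a camera call. They do not tell look-alikes from the thing itself.
- finder.masks_of(label, picture): "pixels" (420x560 bool, what is visible of it) and "extent" ([left, top, right, bottom] in pixels, round what is visible of it).
- finder.pinpoint(label, picture): "location" ([row, column] in pixels: a listed point, or the origin of a listed thing).
The state is a dict: "time": time; "qpos": joint angles; "dq": joint speeds; "joint_efforts": joint torques, N m; "eef_pos": TCP position; "tcp_rot": TCP orientation; "contact_force": force on the tool from outside, world axes, zero at the start; "wrist_torque": the same for the moment, N m; "opening": opening from 0.0 (shut) to 1.0 (fully open).
Only numpy, scipy, OpenCV 4.12 (cv2) and the standard library are available. Lean on these libraries where they do the work, as an engineer would, in place of code of your own. Each camera call takes 0.05 s, during which the arm holds its last target.

### The job

The trackball's ball is due for cleaning: take the red ball off the trackball and put it gently, not dropped, into the round pocket of the grey service tray where that stands. Then lift the tray by its blue grip plate, carry it over to the round green pad without tipping it or losing the ball, and finish holding it: still gripped, level and still, centred over the pad about 8 cm up, ready for a colleague to take the ball. Do not put the tray down, and do not disturb the other things on the counter.

Things in the scene. Friction and masses are not known exactly. Their poses are not given: they have to be found in the camera images.
- ball_center (a point): centre of the red trackball ball, a sphere of 44 mm diameter, about 60 g. At the start it lies loose on the round cup rim of the trackball, its centre about 47 mm above the counter and 13 mm above the rim
- unit_cup (a point): centre of the cup rim of the trackball, a round grey pointing device 103 mm across and 34 mm high that is fixed to the counter; its low body rises to 24 mm round a black collar (the cup, 45 mm outside and 37 mm inside diameter) whose rim is 34 mm above the counter; this point is the centre of that rim
- tray_grip (a point): the point to grip on the service tray: the centre of the upper part of its upright blue grip plate, 84 mm above the tray's underside. The plate stands in the middle of the tray, 14 mm thick along the tray's x axis, 44 mm wide along its y axis, its top 100 mm above the tray's underside. Axes: x along the tray's length from the grip plate towards the ball pocket, z up
- tray_pocket (a point): centre of the floor of the tray's blue round ball pocket, 62 mm from the grip plate along the tray's +x, 13 mm above the tray's underside. The pocket is 49 mm across inside with a rim 6 mm high, 57 mm across outside, so the ball can roll a few mm about in it; the ball leaves it when the tray is tipped about 40 degrees
- ball_seat (a point): where the ball's centre is when the ball lies in the middle of the tray's pocket: 22 mm above the pocket floor, 35 mm above the tray's underside; axes as the tray's
- tray: the service tray, loose, grey, 196 mm (x) by 92 mm (y), with a 13 mm thick floor and edges 18 mm high over all, about 0.3 kg; origin at the centre of its underside, straight below the grip plate; x towards the ball pocket, z up
- pad: round green pad, 130 mm across and 10 mm thick, fixed flat on the counter: the hand-over place. Origin: centre of its underside
- tape_dispenser: black desk tape dispenser, 36 x 167 x 78 mm, standing fast, behind and to the left of the work; leave alone. Origin: centre of its underside
- stamp: wooden rubber stamp standing upright, 28 x 58 x 73 mm, loose; leave alone. Origin: centre of its underside
- ink_pad: flat dark ink pad tin, 66 x 98 x 16 mm, loose; leave alone. Origin: centre of its underside
- heavy_stapler: long black stapler, 60 x 274 x 79 mm, standing fast, at the right; leave alone. Origin: centre of its underside
- marker: white and grey capped marker, 16 x 125 x 18 mm, lying loose at the front right; leave alone. Origin: centre of its underside
- clip_a: black binder clip, 41 x 51 x 21 mm, loose; leave alone. Origin: centre of its underside
- clip_b: smaller black binder clip, 32 x 40 x 16 mm, loose; leave alone. Origin: centre of its underside
Mind the look-alikes: they are no part of the job. Leave any black look-alike of the part that bears ball_center alone.

How it is judged:
On the way, in this order (a step that is already met when the one before it is completed fails the run):
1. the ball lies in the tray's pocket, let go, while the tray stands on the counter (distance between ball_center and ball_seat below 0.016 m and contact force between ball and the fingers below 0.05 N and height (world z) of tray below 0.008 m), for 0.3 s.
2. the tray is lifted clear of the counter with the ball in its pocket (distance between ball_center and ball_seat below 0.016 m and height (world z) of tray above 0.03 m and contact force between tray and the fingers above 1 N), for 0.2 s.
At the end, for the whole second after the job is handed in: Tray gripped and held still (under 20 mm/s, 0.15 rad/s), middle within 40 mm of the pad's centre seen from above, underside 45 to 130 mm above the counter, tilt under 0.12 rad; ball in the pocket (centre within 16 mm of its seat), fingers not touching it (distance between ball_center and ball_seat below 0.016 m and contact force between ball and the fingers below 0.05 N and horizontal distance between tray and pad below 0.04 m and height (world z) of tray between 0.045 and 0.13 m and angle between tray's own z axis and vertical below 0.12 rad and linear speed of tray below 0.02 m/s and angular speed of tray below 0.15 rad/s and contact force between tray and the fingers above 1 N); the arm keeps its last pose, push and grip.
It fails at once if the tray is tipped more than 0.35 rad (20 degrees) (angle between tray's own z axis and vertical above 0.35 rad).
It fails at once if the tray is off the counter without the ball in its pocket (height (world z) of tray above 0.02 m and not (distance between ball_center and ball_seat below 0.016 m)).
It fails at once if the ball is dropped: let go in the air more than 25 mm above its seat in the tray (contact force between ball and the fingers below 0.05 N and contact force between ball and anything else below 0.05 N and distance between ball_center and unit_cup above 0.035 m and z of ball_center in the frame of ball_seat above 0.025 m).
It fails at once if another thing on the counter is moved more than 30 mm (distance of any of stamp, ink_pad, marker, clip_a, clip_b from where it was at the start of the episode above 0.03 m).
It also fails if it takes over 72 s, if anything falls off the work surface, if the arm or the gripper's body presses on something with over 40 N, if the wrist force passes 120 N, or if a joint passes its speed limit or range.

## Working session

There is one attempt and no reset: what is moved stays moved. The work goes in short steps, Python scripts to look and compute and a shell command to move; the robot and the scene stay as the last step left them, time stands still between calls to the robot, and variables do not carry over. Pictures are saved under pics/ and viewed, and the job is handed in when it is done.

```bash
mkdir -p pics
cat > h.py <<'E'
import numpy as np, cv2
from scipy.spatial.transform import Rotation as R
from plant import telemetry, imaging, ticket, finder, ctrl
def save(p,name): cv2.imwrite('pics/'+name+'.png', p['pixels'][:,:,::-1])
def K(p):
    f=210/np.tan(np.radians(p['vfov']/2)); return f
def proj(p,X):
    X=np.atleast_2d(X).astype(float); f=K(p)
    c=X@cv2.Rodrigues(np.array(p['rvec'],float))[0].T+np.array(p['tvec'])
    return np.c_[p['cx']+f*c[:,0]/c[:,2], p['cy']+f*c[:,1]/c[:,2]]
def ray(p,uv):
    f=K(p);Rm=cv2.Rodrigues(np.array(p['rvec'],float))[0]
    d=Rm.T@np.array([(uv[0]-p['cx'])/f,(uv[1]-p['cy'])/f,1]); o=-Rm.T@np.array(p['tvec'],float)
    return o,d
def atz(p,uv,z):
    o,d=ray(p,uv); return o+d*(z-o[2])/d[2]
def tri(obs):
    A=np.zeros((3,3));b=np.zeros(3)
    for p,uv in obs:
        o,d=ray(p,uv); d=d/np.linalg.norm(d); M=np.eye(3)-np.outer(d,d); A+=M;b+=M@o
    return np.linalg.solve(A,b)
E
python3 - <<'E'
from h import *
s=telemetry.get_state();print(s); print(ctrl.grip_point_offset)
P={}
for n in ['scene','top']:
    p=imaging.read_camera(n);save(p,n+'0');P[n]=p
    print(n,p['vfov'],p['cx'],p['cy'],ray(p,(280,210)))
Z=dict(ball_center=.047,unit_cup=.034,tray_grip=.084,tray_pocket=.013,ball_seat=.035,tray=0,pad=0,stamp=0,ink_pad=0,marker=0,clip_a=0,tape_dispenser=0,heavy_stapler=0)
for l,z in Z.items():
    for n,p in P.items():
        for r in finder.pinpoint(l,p)[:3]:
            rc=r['location']; print(l,n,np.round(r['confidence'],2),np.round(rc,1),np.round(atz(p,(rc[1],rc[0]),z),3))
E
```

```text
{'time': 0.0, 'qpos': array([-1.25103796e+00,  2.87201155e-01,  1.57820618e+00,  1.54931905e-05,
        1.27855218e+00, -1.49973216e-01]), 'dq': array([ 7.30879641e-05,  3.56427679e-04,  7.93847601e-04,  1.04989674e-03,
       -1.64186944e-03,  5.74505413e-04]), 'joint_efforts': array([-8.79395557e-04, -4.05988812e+01, -2.92625087e+01, -2.25495460e-04,
        5.82819484e-03, -3.12350934e-06]), 'eef_pos': array([ 0.30537351, -0.60123609,  0.22990769]), 'tcp_rot': array([ 9.72545423e-01,  2.32710121e-01, -9.29552662e-05, -1.17980004e-03]), 'contact_force': array([-0.693951  ,  0.23523462, -0.47109584]), 'wrist_torque': array([-0.03718048,  0.01336332, -0.03530812]), 'opening': 1.004156916336159}
0.0187
scene 43.99662619364351 276.6981777313898 204.9421083632141 (array([-0.28383816, -0.89915469,  0.72232155]), array([ 0.60233805,  0.62975065, -0.4906506 ]))
top 54.87084101005168 274.92785965877937 207.61748467987715 (array([ 0.47035849, -0.02169487,  1.12839411]), array([ 0.06294098, -0.00688945, -0.99808961]))
ball_center scene 0.64 [190.2 254.2] [0.573 0.102 0.047]
ball_center scene
[... 1207 characters left out ...]
]
clip_a top 0.73 [193.6 314.8] [ 0.588 -0.127  0.   ]
clip_a top 0.53 [154.5 305.6] [ 0.699 -0.101  0.   ]
clip_a top 0.28 [148.5 199.1] [0.715 0.2   0.   ]
tape_dispenser scene 0.96 [167.7 236.6] [0.699 0.336 0.   ]
tape_dispenser scene 0.36 [224.4 256.3] [0.502 0.016 0.   ]
tape_dispenser top 0.78 [156.8 152.4] [0.691 0.332 0.   ]
tape_dispenser top 0.52 [174.4 265.8] [0.642 0.011 0.   ]
tape_dispenser top 0.27 [268.9 343. ] [ 0.379 -0.204  0.   ]
heavy_stapler scene 0.69 [315.6 355.8] [ 0.405 -0.404  0.   ]
heavy_stapler scene 0.67 [276.4 280. ] [ 0.386 -0.197  0.   ]
heavy_stapler scene 0.63 [233.2 313.8] [ 0.58  -0.124  0.   ]
heavy_stapler top 0.84 [259.4 415.4] [ 0.406 -0.405  0.   ]
```

Run:
```python
import cv2
for n,(a,b,c,d) in {'scene0':(120,330,120,400),'top0':(110,310,110,376)}.items():
    i=cv2.imread(f'pics/{n}.png')[a:b,c:d]; i=cv2.resize(i,None,fx=2.85,fy=2.85,interpolation=cv2.INTER_CUBIC); print(i.shape); cv2.imwrite(f'pics/{n}z.png',i)
```

```text
(598, 798, 3)
(570, 758, 3)
```

View pics/scene0z.png

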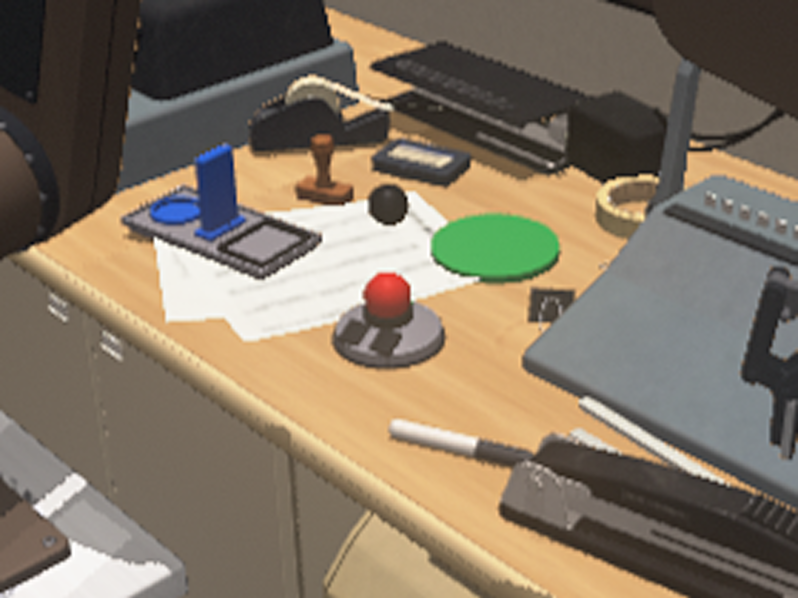

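View pics/top0z.png

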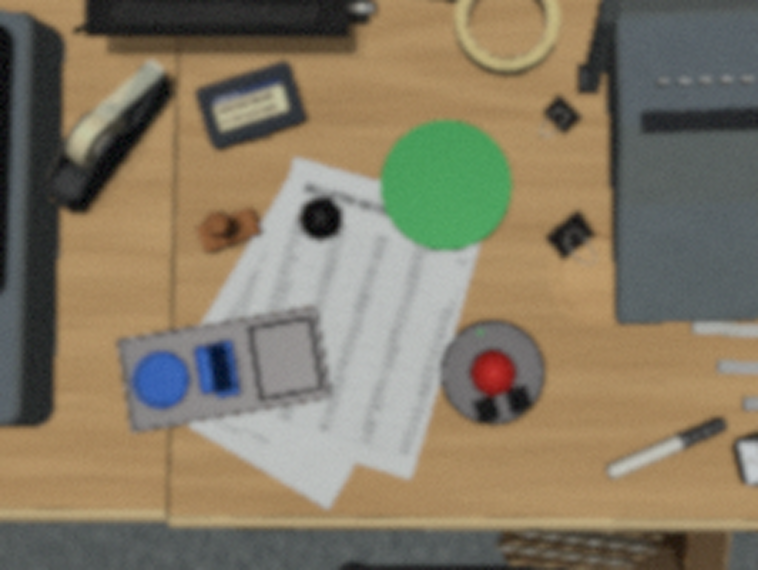

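```bash
cat >> h.py <<'E'
def blob(p,kind,roi=None,minarea=15):
    h=cv2.cvtColor(p['pixels'],cv2.COLOR_RGB2HSV); H,S,V=[h[:,:,i].astype(int) for i in range(3)]
    m={'red':((H<8)|(H>172))&(S>170)&(V>70),'blue':(H>100)&(H<125)&(S>150),'green':(H>45)&(H<85)&(S>110)}[kind].astype(np.uint8)
    n,l,st,c=cv2.connectedComponentsWithStats(m)
    return [(st[i].tolist(),np.round(c[i],1).tolist()) for i in range(1,n) if st[i][4]>=minarea]
E
python3 - <<'E'
from h import *
P={n:imaging.read_camera(n) for n in ['scene','top','wrist']}
save(P['wrist'],'w0')
for n in ['scene','top']:
    for k in ['red','blue','green']: print(n,k,blob(P[n],k))
p=P['top']
for k,z in [('red',.047),('green',.01),('blue',.019)]:
    for st,c in blob(p,k): print(k,np.round(atz(p,c,z),4))
s=P['scene']
for k,z in [('red',.047),('green',.01),('blue',.019)]:
    for st,c in blob(s,k): print(k,np.round(atz(s,c,z),4))
# tray grey corners in top via mask
for r in finder.masks_of('tray',p)[:1]:
    m=r['pixels'].astype(np.uint8); print(r['confidence'],m.sum())
    rc=cv2.minAreaRect(np.argwhere(m)[:,::-1].astype(np.float32)); b=cv2.boxPoints(rc); print(b)
    print([np.round(atz(p,x,.018),3).tolist() for x in b])
E
```

```text
scene red [([248, 216, 16, 10, 113], [256.0, 220.5])]
scene blue [([189, 171, 13, 16, 96], [194.7, 176.9]), ([173, 189, 18, 10, 120], [181.0, 193.6]), ([189, 196, 17, 8, 40], [196.6, 200.0])]
scene green [([272, 195, 44, 22, 786], [293.3, 206.0])]
top red [([276, 234, 14, 15, 159], [282.6, 240.7])]
top blue [([179, 231, 14, 17, 182], [185.8, 239.1]), ([158, 234, 18, 19, 246], [166.3, 242.8])]
top green [([245, 153, 43, 44, 1499], [266.1, 174.6])]
red [ 0.4566 -0.0364  0.047 ]
green [0.6396 0.0097 0.01  ]
blue [0.4594 0.2282 0.019 ]
blue [0.4491 0.2815 0.019 ]
red [ 0.4636 -0.0285  0.047 ]
green [0.6334 0.0052 0.01  ]
blue [0.5368 0.343  0.019 ]
blue [0.4415 0.279  0.019 ]
blue [0.4505 0.2141 0.019 ]
0.87 2506
[[148.94458 227.50883]
 [220.87405 216.0655 ]
 [226.47052 251.24333]
 [154.54105 262.68665]]
[[0.491, 0.33, 0.018], [0.523, 0.133, 0.018], [0.427, 0.117, 0.018], [0.395, 0.313, 0.018]]
```

View pics/scene0.png

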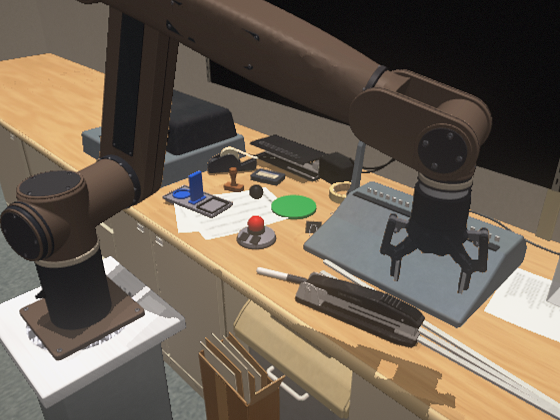

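View pics/top0.png

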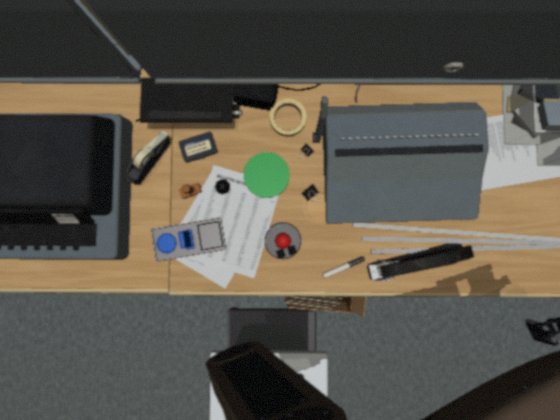

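```bash
cat > go.py <<'E'
import sys
from h import *
def goal(x,y,z,yaw):
    s=telemetry.get_state(); R0=R.from_quat(s['tcp_rot']); 
    a=np.radians(yaw); Y=np.array([np.cos(a),np.sin(a),0]); Z=np.array([0,0,-1.]); X=np.cross(Y,Z)
    Rg=R.from_matrix(np.c_[X,Y,Z])
    d=R0.inv().apply(np.array([x,y,z])-s['eef_pos']); t=(R0.inv()*Rg).as_rotvec()
    print('t',round(s['time'],2),'pos',np.round(s['eef_pos'],4),'yaw',np.round(np.degrees(np.arctan2(*R0.apply([0,1,0])[[1,0]])),2),'open',round(s['opening'],3),'F',np.round(s['contact_force'],1))
    print('shift',np.round(d/.15,3),'turn',np.round(t/(np.pi/2),3))
if __name__=='__main__': goal(*map(float,sys.argv[1:5]))
E
python3 go.py 0.4566 -0.0364 0.16 9.2
```

```text
t 1.6 pos [ 0.3056 -0.6018  0.2313] yaw -63.08 open 1.005 F [ 0.6 -0.9  0.1]
shift [ 2.604 -2.905  0.475] turn [-0.     0.    -0.803]
```

```bash
python3 -m crank '[[0.2,-0.22,0,0,0,0,1],[0.43,-0.48,0,0,0,0,1],[0.65,-0.73,0,0,0,0,1],[0.87,-0.97,0,0,0,0,1]]' && python3 -m crank '[[0.22,-0.25,0,0,0,0,1],[0.43,-0.48,0,0,0,0,1],[0.65,-0.73,0,0,0,0,1],[0.87,-0.97,0,0,0,0,1]]'; python3 go.py 0.4566 -0.0364 0.16 9.2
```

```text
time: 2.0
eef_pos: [0.356, -0.4121, 0.2313]
tcp_rot: [0.973, 0.232, 0.0, 0.0]
contact_force: [1.0, 0.1, 0.6]
opening: 0.999
time: 2.4
eef_pos: [0.4065, -0.2232, 0.2316]
tcp_rot: [0.973, 0.232, 0.0, 0.0]
contact_force: [0.1, -0.5, -0.8]
opening: 1.001
t 2.4 pos [ 0.4065 -0.2232  0.2316] yaw -63.12 open 1.001 F [ 0.1 -0.5 -0.8]
shift [ 0.861 -0.96   0.477] turn [ 0.001  0.    -0.804]
```

```bash
python3 -m crank '[[0.1,-0.11,0.05,0,0,-0.09,1],[0.2,-0.22,0.1,0,0,-0.18,1],[0.3,-0.34,0.15,0,0,-0.27,1],[0.4,-0.45,0.2,0,0,-0.36,1],[0.5,-0.56,0.28,0,0,-0.45,1],[0.6,-0.67,0.33,0,0,-0.54,1],[0.7,-0.78,0.38,0,0,-0.63,1],[0.8,-0.89,0.43,0,0,-0.72,1],[0.861,-0.96,0.477,0,0,-0.804,1],[0.861,-0.96,0.477,0,0,-0.804,1]]'
python3 - <<'E'
from h import *
p=imaging.read_camera('wrist'); save(p,'w1'); s=imaging.read_camera('scene'); save(s,'s1')
t=imaging.read_camera('top'); save(t,'t1')
for q in (p,s,t): print([(c,st,np.round(atz(q,c,.047),4)) for st,c in blob(q,'red')])
B=[(q,max(blob(q,'red'),key=lambda a:a[0][4])[1]) for q in (p,s,t) if blob(q,'red')]
print(tri(B))
for q in (p,s,t): print([ (r['location'],round(r['confidence'],2)) for r in finder.pinpoint('ball_center',q)[:2]])
E
python3 go.py 0.4566 -0.0364 0.16 9.2
```

```text
time: 3.4
eef_pos: [0.4557, -0.0367, 0.1588]
tcp_rot: [0.647, 0.763, -0.0, -0.001]
contact_force: [-0.2, -0.2, -0.3]
opening: 0.997
[([284.6, 203.6], [255, 174, 60, 60, 2752], array([ 0.4558, -0.0364,  0.047 ]))]
[]
[]
[0.44307222 0.04214203 0.30184959]
[([203.1, 284.5], 0.67)]
[([223.4, 255.0], 0.66), ([192.3, 255.2], 0.52)]
[([241.5, 163.1], 0.61), ([185.9, 223.4], 0.51)]
t 3.7 pos [ 0.4566 -0.039   0.1603] yaw 9.15 open 1.003 F [ 0.2  0.1 -0.1]
shift [0.017 0.003 0.002] turn [ 0.001  0.    -0.001]
```

View pics/w1.png

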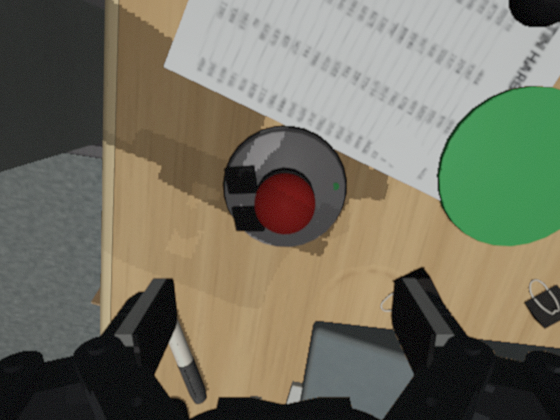

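```bash
python3 -m crank '[[0,0,0.15,0,0,0,0.8],[0,0,0.3,0,0,0,0.8],[0,0,0.45,0,0,0,0.8],[0,0,0.6,0,0,0,0.8],[0,0,0.7,0,0,0,0.8],[0,0,0.78,0,0,0,0.8],[0,0,0.835,0,0,0,0.8],[0,0,0.835,0,0,0,0.8]]' 30
python3 - <<'E'
from h import *
p=imaging.read_camera('wrist'); save(p,'w2'); s=imaging.read_camera('scene'); save(s,'s2')
i=s['pixels'][160:280,190:350,::-1]; cv2.imwrite('pics/s2z.png',cv2.resize(i,None,fx=5,fy=5,interpolation=cv2.INTER_CUBIC))
E
python3 go.py 0.4566 -0.0364 0.035 9.2
```

```text
time: 4.5
eef_pos: [0.4558, -0.0383, 0.0338]
tcp_rot: [0.648, 0.762, -0.0, -0.001]
contact_force: [-0.0, 0.3, -0.1]
opening: 0.798
t 4.6 pos [ 0.4568 -0.0384  0.035 ] yaw 9.26 open 0.804 F [-0.   0.6  0.5]
shift [0.014 0.001 0.   ] turn [0.    0.    0.001]
```

View pics/w2.png

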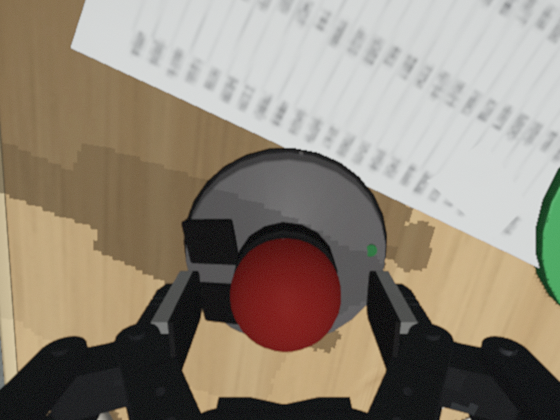

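View pics/s2z.png

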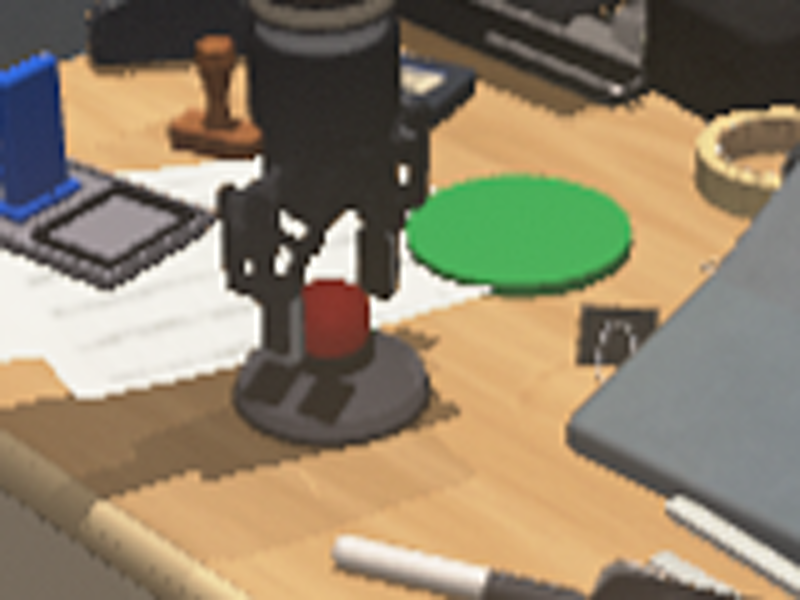

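```bash
python3 -m crank '[[0.01,0,0,0,0,0,0.6],[0.01,0,0,0,0,0,0.5],[0.01,0,0,0,0,0,0.4],[0.01,0,0,0,0,0,0.3],[0.01,0,0,0,0,0,0.3],[0.01,0,0,0,0,0,0.3]]' 30
python3 - <<'E'
from h import *
p=imaging.read_camera('wrist'); save(p,'w3'); s=imaging.read_camera('scene'); 
i=s['pixels'][160:280,190:350,::-1]; cv2.imwrite('pics/s3z.png',cv2.resize(i,None,fx=5,fy=5,interpolation=cv2.INTER_CUBIC))
E
python3 go.py 0.4566 -0.0364 0.035 9.2
```

```text
time: 5.2
eef_pos: [0.4563, -0.0368, 0.0356]
tcp_rot: [0.647, 0.762, -0.0, 0.0]
contact_force: [-3.5, 1.2, 5.2]
opening: 0.496
t 5.3 pos [ 0.4563 -0.0368  0.0356] yaw 9.3 open 0.493 F [-2.4 -0.4  4.6]
shift [0.002 0.002 0.004] turn [-0.     0.     0.001]
```

View pics/s3z.png

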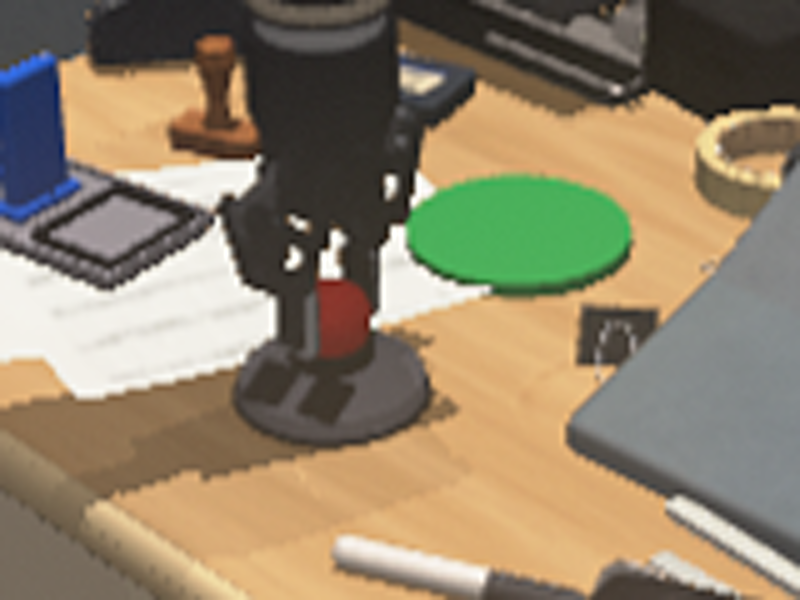

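View pics/w3.png

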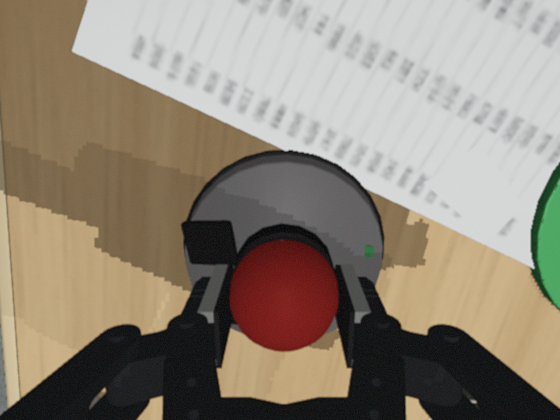

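```bash
python3 -m crank '[[0.01,0,-0.03,0,0,0,0.3],[0.01,0,-0.1,0,0,0,0.3],[0.01,0,-0.25,0,0,0,0.3],[0.01,0,-0.42,0,0,0,0.3],[0.01,0,-0.6,0,0,0,0.3],[0.01,0,-0.75,0,0,0,0.3],[0.01,0,-0.83,0,0,0,0.3],[0.01,0,-0.85,0,0,0,0.3],[0.01,0,-0.85,0,0,0,0.3]]' 30
python3 - <<'E'
from h import *
p=imaging.read_camera('wrist'); save(p,'w4'); print(blob(p,'red'))
t=imaging.read_camera('top')
print(blob(t,'blue'))
s=telemetry.get_state(); print(s['eef_pos'])
for h in (0,.01,.0187): print(proj(p,s['eef_pos']+[0,0,h]))
E
python3 go.py 0.449 0.282 0.16 9.2
```

```text
time: 6.2
eef_pos: [0.4557, -0.0351, 0.162]
tcp_rot: [0.648, 0.762, 0.0, 0.0]
contact_force: [0.3, 0.4, -2.0]
opening: 0.496
[([230, 241, 108, 110, 9283], [283.8, 295.3])]
[([179, 231, 14, 17, 182], [185.8, 239.1]), ([158, 234, 18, 18, 245], [166.3, 242.9])]
[ 0.45496313 -0.03496512  0.16066272]
[[282.43562643 280.2615268 ]]
[[282.32527944 292.45996084]]
[[282.21735744 304.39032182]]
t 6.3 pos [ 0.455  -0.035   0.1607] yaw 9.28 open 0.493 F [ 0.3  0.8 -1.4]
shift [2.092 0.301 0.006] turn [-0.001 -0.001  0.001]
```

View pics/w4.png

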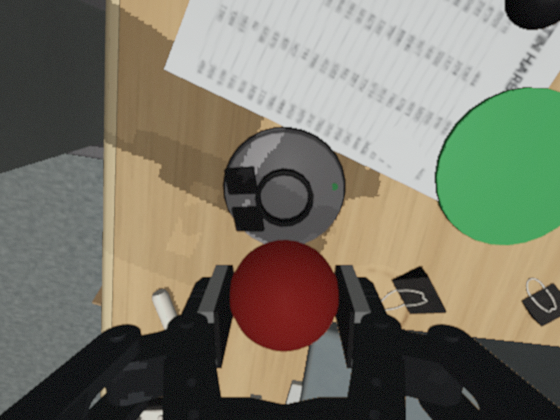

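```bash
python3 -m crank '[[0.05,0.01,0,0,0,0,0.3],[0.2,0.03,0,0,0,0,0.3],[0.4,0.06,0,0,0,0,0.3],[0.6,0.09,0,0,0,0,0.3],[0.8,0.11,0,0,0,0,0.3],[1,0.14,0,0,0,0,0.3]]' && python3 -m crank '[[0.2,0.03,0,0,0,0,0.3],[0.4,0.06,0,0,0,0,0.3],[0.6,0.09,0,0,0,0,0.3],[0.8,0.12,0,0,0,0,0.3],[0.95,0.15,0,0,0,0,0.3],[1,0.16,0,0,0,0,0.3],[1,0.16,0,0,0,0,0.3]]'
python3 - <<'E'
from h import *
p=imaging.read_camera('wrist'); save(p,'w5'); print(blob(p,'blue',minarea=100),blob(p,'red'))
for st,c in blob(p,'blue',minarea=100): print(np.round(atz(p,c,.019),4),np.round(atz(p,c,.1),4))
for l,z in [('tray_pocket',.013),('ball_seat',.035),('tray',0),('tray_grip',.084)]:
    for r in finder.pinpoint(l,p)[:2]:
        rc=r['location'];print(l,r['confidence'],rc,np.round(atz(p,(rc[1],rc[0]),z),4))
E
python3 go.py 0.449 0.282 0.16 9.2
```

```text
time: 6.9
eef_pos: [0.4514, 0.1178, 0.161]
tcp_rot: [0.648, 0.762, -0.001, -0.001]
contact_force: [0.8, -0.1, -0.8]
opening: 0.491
time: 7.6
eef_pos: [0.4512, 0.2688, 0.1611]
tcp_rot: [0.647, 0.763, -0.001, -0.0]
contact_force: [-0.3, -0.3, -0.0]
opening: 0.494
[([248, 138, 70, 69, 3399], [282.8, 171.3]), ([252, 233, 64, 16, 528], [283.0, 238.1])] [([230, 241, 108, 109, 9270], [283.7, 295.2])]
[0.4472 0.2853 0.019 ] [0.4447 0.303  0.1   ]
[0.4563 0.2301 0.019 ] [0.4513 0.2636 0.1   ]
tray_pocket 0.7 [173.5, 283.9] [0.4485 0.2823 0.013 ]
ball_seat 0.84 [183.3, 283.0] [0.4483 0.2799 0.035 ]
tray 0.62 [236.1, 283.6] [0.4577 0.2242 0.    ]
t 7.85 pos [0.4519 0.2672 0.1619] yaw 9.2 open 0.493 F [-0.4  0.2 -0.7]
shift [ 0.101 -0.003  0.012] turn [-0.  0. -0.]
```

View pics/w5.png

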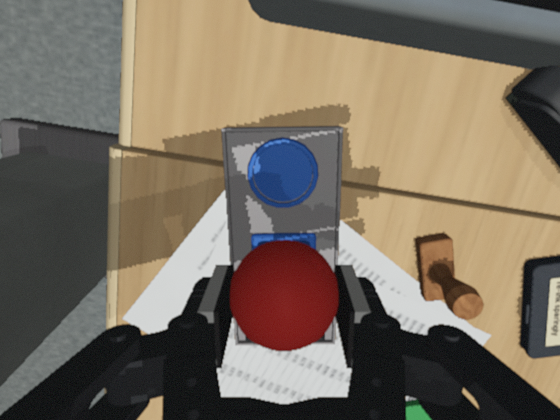

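```bash
python3 go.py 0.448 0.2842 0.025 9.2; python3 -m crank '[[0.06,0,0.05,0,0,0,0.3],[0.115,-0.005,0.15,0,0,0,0.3],[0.115,-0.005,0.3,0,0,0,0.3],[0.115,-0.005,0.45,0,0,0,0.3],[0.115,-0.005,0.55,0,0,0,0.3],[0.115,-0.005,0.65,0,0,0,0.3],[0.115,-0.005,0.75,0,0,0,0.3],[0.115,-0.005,0.8,0,0,0,0.3],[0.115,-0.005,0.8,0,0,0,0.3]]'
python3 - <<'E'
from h import *
p=imaging.read_camera('wrist'); save(p,'w6'); print(blob(p,'blue',minarea=60),blob(p,'red'))
s=imaging.read_camera('scene'); 
i=s['pixels'][140:260,130:290,::-1]; cv2.imwrite('pics/s6z.png',cv2.resize(i,None,fx=5,fy=5,interpolation=cv2.INTER_CUBIC))
E
python3 go.py 0.448 0.284 0.025 9.2
```

```text
t 7.85 pos [0.4519 0.2672 0.1619] yaw 9.2 open 0.493 F [-0.4  0.2 -0.7]
shift [ 0.116 -0.007  0.912] turn [-0.  0. -0.]
time: 8.75
eef_pos: [0.4476, 0.2847, 0.0407]
tcp_rot: [0.648, 0.762, -0.001, -0.001]
contact_force: [0.5, 0.3, -1.4]
opening: 0.499
[([228, 205, 111, 66, 3636], [282.7, 231.9]), ([236, 344, 98, 60, 4882], [284.9, 372.7])] [([230, 241, 108, 110, 9355], [283.7, 295.5])]
t 8.85 pos [0.4489 0.2852 0.0424] yaw 9.27 open 0.492 F [ 1.2  0.8 -0. ]
shift [-0.007 -0.007  0.116] turn [ 0.001 -0.     0.001]
```

View pics/w6.png

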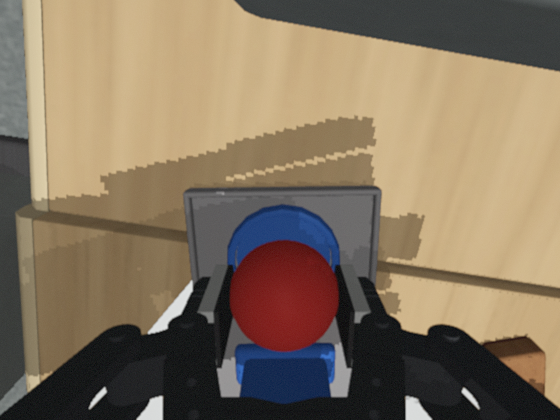

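View pics/s6z.png

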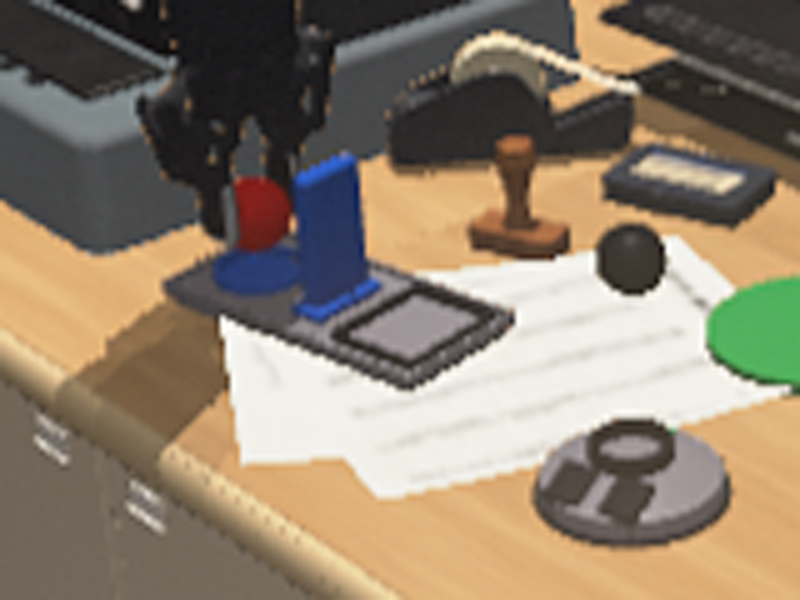

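Run:
```python
from h import *
p=imaging.read_camera('wrist')
T=R.from_quat(telemetry.get_state()['tcp_rot'])
a=np.radians(99.2);u=np.array([np.cos(a),np.sin(a),0])
b=atz(p,(283.5,205.5),.019); print('far rim',b,'centre',b-u*.0285)
b=atz(p,(284,187.5),.018); print('tray far edge',b,'pocket',b-u*.036)
o,d=ray(p,(283.7,295.3)); 
for h in (.05,.053,.056): print('ball',atz(p,(283.7,295.3),h))
print(telemetry.get_state()['eef_pos'], p['tvec'])
```

```text
far rim [0.44425922 0.31180988 0.019     ] centre [0.44881584 0.2836765  0.019     ]
tray far edge [0.44314647 0.32011097 0.018     ] pocket [0.4489022  0.28457406 0.018     ]
ball [0.44896412 0.28348998 0.05      ]
ball [0.44867498 0.28528412 0.053     ]
ball [0.44838585 0.28707827 0.056     ]
[0.44910947 0.2852798  0.04282367] [-0.48854204  0.21782293  0.26539733]
```

```bash
python3 -m crank '[[-0.005,0,0.03,0,0,0,0.3],[-0.005,0,0.06,0,0,0,0.3],[-0.005,0,0.08,0,0,0,0.3],[-0.005,0,0.1,0,0,0,0.3],[-0.005,0,0.1,0,0,0,0.3]]' && python3 -m crank '[[0,0,0.008,0,0,0,0.3],[0,0,0.015,0,0,0,0.3],[0,0,0.015,0,0,0,0.3]]'; python3 go.py 0.448 0.284 0.0235 9.2
python3 - <<'E'
from h import *
s=imaging.read_camera('scene'); 
i=s['pixels'][140:260,130:290,::-1]; cv2.imwrite('pics/s7z.png',cv2.resize(i,None,fx=5,fy=5,interpolation=cv2.INTER_CUBIC))
p=imaging.read_camera('wrist'); save(p,'w7')
E
```

```text
time: 9.4
eef_pos: [0.448, 0.2841, 0.0264]
tcp_rot: [0.648, 0.762, -0.001, -0.0]
contact_force: [0.8, -0.3, -0.2]
opening: 0.493
time: 9.7
eef_pos: [0.4487, 0.2844, 0.0252]
tcp_rot: [0.648, 0.762, 0.0, 0.0]
contact_force: [-1.3, 0.5, 2.2]
opening: 0.494
t 9.7 pos [0.4487 0.2844 0.0252] yaw 9.28 open 0.494 F [-1.3  0.5  2.2]
shift [-0.002 -0.005  0.012] turn [ 0.    -0.     0.001]
```

View pics/s7z.png

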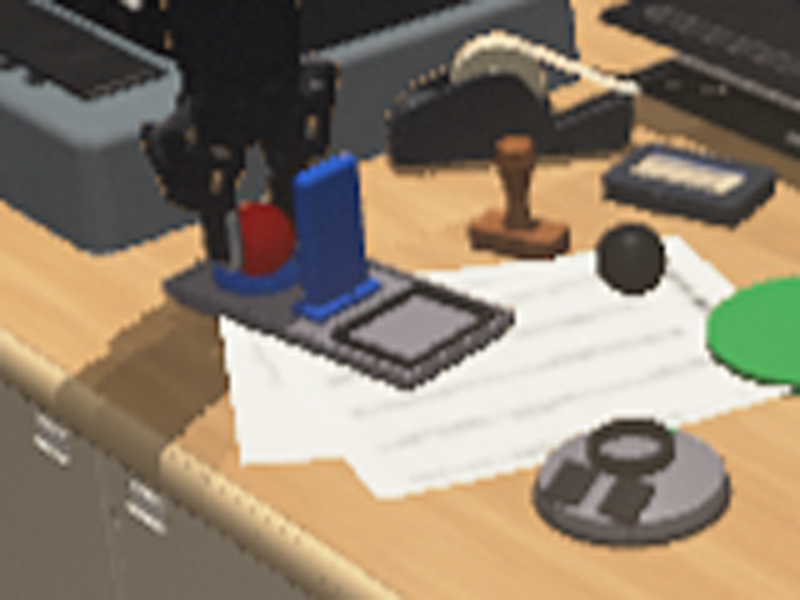

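View pics/w7.png

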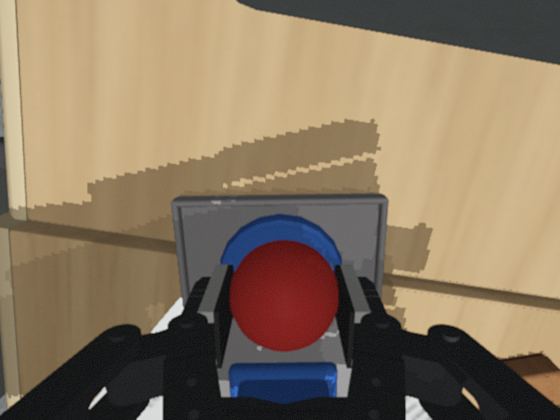

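```bash
python3 -m crank '[[0,0,0,0,0,0,0.55],[0,0,0,0,0,0,0.6],[0,0,0,0,0,0,0.7],[0,0,0,0,0,0,0.78],[0,0,0,0,0,0,0.78],[0,0,0,0,0,0,0.78],[0,0,0,0,0,0,0.78],[0,0,0,0,0,0,0.78]]'
python3 - <<'E'
from h import *
p=imaging.read_camera('wrist'); save(p,'w8');print(blob(p,'red'))
E
```

```text
time: 10.6
eef_pos: [0.4485, 0.2843, 0.0248]
tcp_rot: [0.648, 0.762, 0.0, 0.0]
contact_force: [-0.3, 0.1, 0.9]
opening: 0.778
[([231, 241, 107, 111, 9346], [284.2, 295.9])]
```

View pics/w8.png

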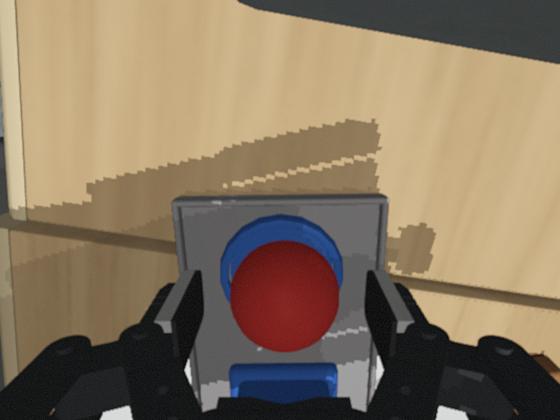

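```bash
python3 -m crank '[[0,0,-0.04,0,0,0,0.78],[0,0,-0.15,0,0,0,0.78],[0,0,-0.35,0,0,0,0.78],[0,0,-0.6,0,0,0,0.78],[0,0,-0.85,0,0,0,0.6],[0,0,-1,0,0,0,0.6],[0,0,-1,0,0,0,0.6]]'
python3 go.py 0.4586 0.2226 0.175 99.2
```

```text
time: 11.35
eef_pos: [0.4511, 0.2854, 0.18]
tcp_rot: [0.648, 0.762, 0.004, 0.002]
contact_force: [0.6, 0.4, 0.5]
opening: 0.597
t 11.35 pos [0.4511 0.2854 0.18  ] yaw 9.29 open 0.597 F [0.6 0.4 0.5]
shift [-0.421 -0.018  0.032] turn [ 0.006  0.004 -0.999]
```

```bash
python3 -m crank '[[-0.05,0,0,0,0,-0.09,0.5],[-0.1,0,0,0,0,-0.18,0.5],[-0.15,0,0,0,0,-0.27,0.5],[-0.2,0,0,0,0,-0.36,0.5],[-0.25,0,0,0,0,-0.45,0.5],[-0.3,0,0,0,0,-0.54,0.5],[-0.35,0,0,0,0,-0.63,0.5],[-0.4,0,0,0,0,-0.72,0.5],[-0.413,0,0,0,0,-0.81,0.5],[-0.413,0,0,0,0,-0.9,0.5],[-0.413,0,0,0,0,-1,0.5],[-0.413,0,0,0,0,-1,0.5]]' && python3 -m crank '[[0,0,0,0,0,0,0.5],[0,0,0,0,0,0,0.5]]'
python3 - <<'E'
from h import *
p=imaging.read_camera('wrist'); save(p,'w9'); print(blob(p,'blue',minarea=60),blob(p,'red'))
for r in finder.pinpoint('tray_grip',p)[:2]:
    rc=r['location'];print(r['confidence'],rc,np.round(atz(p,(rc[1],rc[0]),.084),4))
t=imaging.read_camera('top'); print(blob(t,'blue'),blob(t,'red'))
E
python3 go.py 0.4586 0.2226 0.175 99.2
```

```text
time: 12.55
eef_pos: [0.4577, 0.2228, 0.1733]
tcp_rot: [-0.081, 0.997, -0.0, -0.001]
contact_force: [-0.2, -0.5, 0.1]
opening: 0.5
time: 12.75
eef_pos: [0.4581, 0.2231, 0.1742]
tcp_rot: [-0.08, 0.997, -0.0, -0.0]
contact_force: [0.4, 0.3, 0.2]
opening: 0.5
[([324, 153, 66, 62, 1063], [347.2, 172.4]), ([268, 156, 28, 95, 2312], [281.8, 199.1])] [([336, 167, 55, 54, 2318], [363.2, 193.6])]
0.83 [210.4, 284.5] [0.4556 0.2232 0.084 ]
[([180, 243, 13, 5, 49], [186.9, 244.8])] []
t 12.9 pos [0.4584 0.2231 0.1746] yaw 99.22 open 0.504 F [-0.1  0.8 -0.3]
shift [-0.001 -0.004 -0.002] turn [-0. -0.  0.]
```

View pics/w9.png

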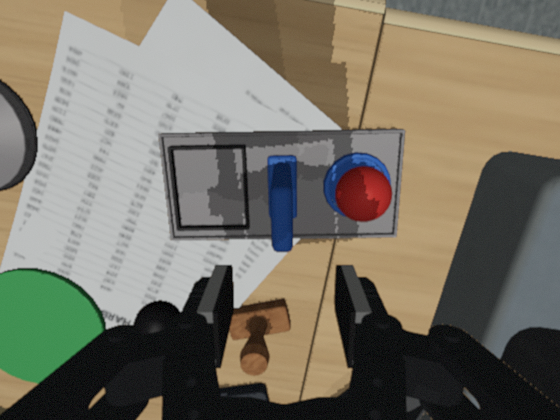

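Run:
```python
from h import *
from scipy.optimize import least_squares
p=imaging.read_camera('wrist')
def pts(x,y,yaw,L):
    a=np.radians(yaw);u=np.array([np.cos(a),np.sin(a)]);v=np.array([-u[1],u[0]])
    return np.array([[x+q[0]*u[0]+q[1]*v[0],y+q[0]*u[1]+q[1]*v[1],q[2]] for q in L])
L=[(sx*.007,sy*.022,.1) for sx in(-1,1) for sy in (-1,1)]+[(sx*.098,sy*.046,.018) for sx in(-1,1) for sy in (-1,1)]
q=proj(p,pts(.4586,.2226,99.2,L)); print(np.round(q,1))
im=p['pixels'][:,:,::-1].copy(); im=cv2.resize(im,None,fx=3,fy=3,interpolation=cv2.INTER_CUBIC)
for a in q: cv2.drawMarker(im,tuple(int(3*k+1) for k in a),(0,255,255),0,12,1)
cv2.imwrite('pics/w9z.png',im[340:800,440:1240])
```

```text
[[271.7 254.8]
 [270.9 187.7]
 [293.7 254.8]
 [294.3 187.7]
 [169.6 239.6]
 [158.5 131.6]
 [396.6 239.6]
 [407.4 131.4]]
```

View pics/w9z.png

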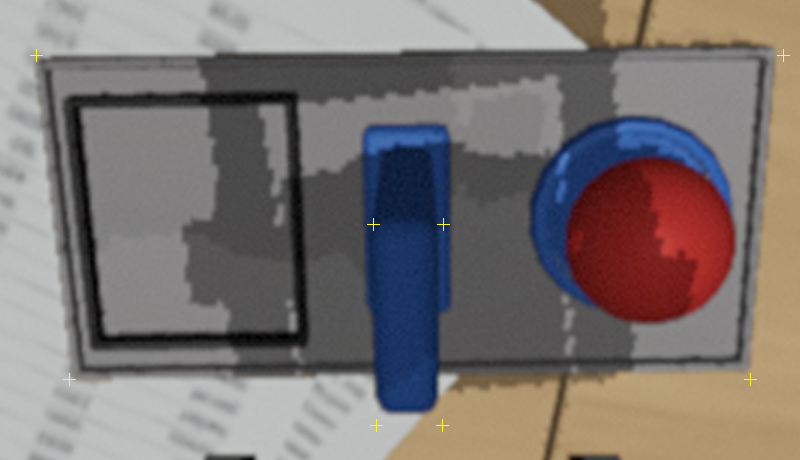

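```bash
python3 -m crank '[[0.01,0,0.1,0,0,0,0.5],[0.013,0,0.25,0,0,0,0.5],[0.013,0,0.4,0,0,0,0.5],[0.013,0,0.53,0,0,0,0.5],[0.013,0,0.63,0,0,0,0.5],[0.013,0,0.7,0,0,0,0.5],[0.013,0,0.73,0,0,0,0.5],[0.013,0,0.73,0,0,0,0.5]]' 70
python3 - <<'E'
from h import *
p=imaging.read_camera('wrist'); save(p,'w10')
E
python3 go.py 0.4586 0.2226 0.065 99.2
```

```text
time: 13.75
eef_pos: [0.4561, 0.2227, 0.0645]
tcp_rot: [-0.081, 0.997, -0.0, -0.001]
contact_force: [-0.3, 0.2, -0.1]
opening: 0.499
t 13.8 pos [0.4567 0.2229 0.0653] yaw 99.27 open 0.5 F [ 0.6 -0.3  1.2]
shift [-0.012 -0.004  0.002] turn [0.    0.    0.001]
```

View pics/w10.png

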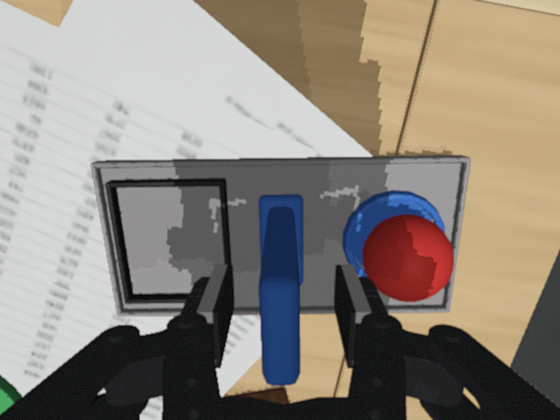

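Plate at column 280, between the pads (228 and 337); ball in its pocket at (408,257). Close the grip.

```bash
python3 -m crank '[[0,-0.005,0,0,0,0,0.4],[0,-0.01,0,0,0,0,0.3],[0,-0.01,0,0,0,0,0.22],[0,-0.01,0,0,0,0,0.15],[0,-0.01,0,0,0,0,0.05],[0,-0.01,0,0,0,0,0],[0,-0.01,0,0,0,0,0],[0,-0.01,0,0,0,0,0]]' 80
python3 - <<'E'
from h import *
p=imaging.read_camera('wrist'); save(p,'w11')
E
python3 go.py 0.4586 0.2226 0.065 99.2
```

```text
time: 14.6
eef_pos: [0.4573, 0.2215, 0.066]
tcp_rot: [-0.081, 0.997, 0.0, 0.0]
contact_force: [-1.6, -0.7, 5.4]
opening: 0.153
t 14.65 pos [0.4573 0.2215 0.066 ] yaw 99.27 open 0.149 F [-2.2 -1.2  5. ]
shift [-0.01   0.006  0.007] turn [0.    0.001 0.001]
```

View pics/w11.png

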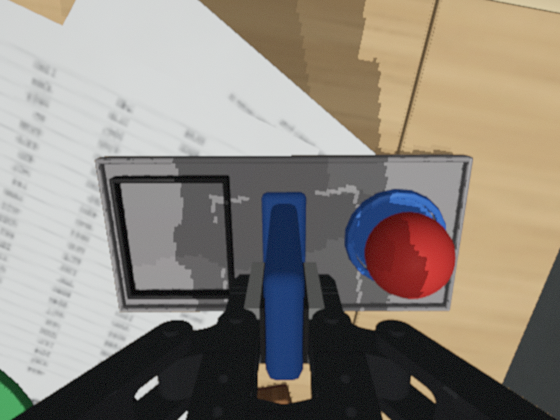

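```bash
python3 -m crank '[[0,0,-0.01,0,0,0,0],[0,0,-0.04,0,0,0,0],[0,0,-0.09,0,0,0,0],[0,0,-0.15,0,0,0,0],[0,0,-0.22,0,0,0,0],[0,0,-0.3,0,0,0,0],[0,0,-0.4,0,0,0,0],[0,0,-0.5,0,0,0,0],[0,0,-0.6,0,0,0,0],[0,0,-0.67,0,0,0,0],[0,0,-0.7,0,0,0,0],[0,0,-0.7,0,0,0,0]]' 80
python3 - <<'E'
from h import *
p=imaging.read_camera('wrist'); save(p,'w12')
s=imaging.read_camera('scene'); save(s,'s12')
E
python3 go.py 0.6375 0.008 0.17 99.2
```

```text
time: 15.85
eef_pos: [0.4572, 0.2214, 0.1712]
tcp_rot: [-0.081, 0.997, 0.0, 0.001]
contact_force: [0.5, 0.7, -4.4]
opening: 0.15
t 15.95 pos [0.4563 0.2212 0.1697] yaw 99.28 open 0.153 F [-0.2  0.6 -4.4]
shift [-0.963 -1.597 -0.003] turn [-0.    -0.001  0.001]
```

View pics/w12.png

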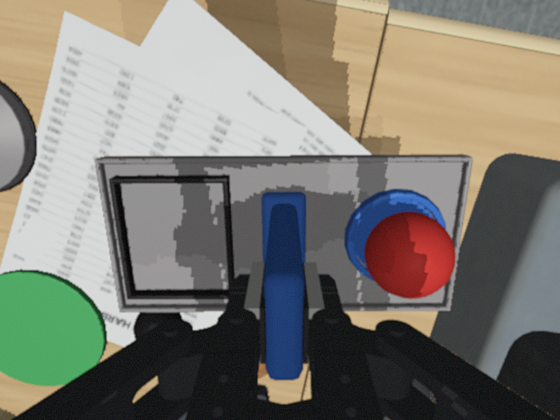

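View pics/s12.png

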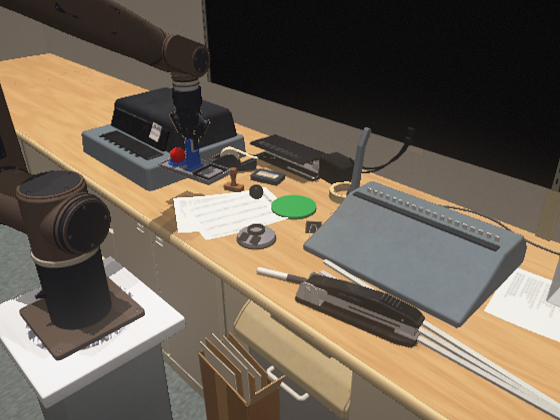

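```bash
python3 -m crank '[[0,-0.02,0,0,0,0,0],[-0.01,-0.07,0,0,0,0,0],[-0.03,-0.15,0,0,0,0,0],[-0.06,-0.25,0,0,0,0,0],[-0.1,-0.36,0,0,0,0,0],[-0.15,-0.48,0,0,0,0,0],[-0.2,-0.6,0,0,0,0,0],[-0.26,-0.71,0,0,0,0,0],[-0.32,-0.8,0,0,0,0,0],[-0.38,-0.87,0,0,0,0,0],[-0.42,-0.91,0,0,0,0,0],[-0.43,-0.92,0,0,0,0,0]]' && python3 go.py 0.6375 0.008 0.17 99.2
```

```text
time: 17.15
eef_pos: [0.5435, 0.0949, 0.1703]
tcp_rot: [-0.08, 0.997, 0.0, 0.0]
contact_force: [-0.4, 0.1, -4.1]
opening: 0.151
t 17.15 pos [0.5435 0.0949 0.1703] yaw 99.23 open 0.151 F [-0.4  0.1 -4.1]
shift [-0.525 -0.673  0.002] turn [0. 0. 0.]
```

```bash
python3 -m crank '[[-0.01,-0.02,0,0,0,0,0],[-0.05,-0.07,0,0,0,0,0],[-0.11,-0.14,0,0,0,0,0],[-0.18,-0.23,0,0,0,0,0],[-0.26,-0.33,0,0,0,0,0],[-0.34,-0.43,0,0,0,0,0],[-0.41,-0.52,0.02,0,0,0,0],[-0.46,-0.59,0.05,0,0,0,0],[-0.5,-0.64,0.09,0,0,0,0],[-0.52,-0.67,0.12,0,0,0,0],[-0.525,-0.675,0.13,0,0,0,0],[-0.525,-0.675,0.13,0,0,0,0]]' && python3 -m crank '[[0,0,0,0,0,0,0],[0,0,0,0,0,0,0],[0,0,0,0,0,0,0],[0,0,0,0,0,0,0],[0,0,0,0,0,0,0]]'; python3 go.py 0.6375 0.008 0.15 99.2
python3 - <<'E'
from h import *
p=imaging.read_camera('wrist'); save(p,'w13'); print(blob(p,'red'))
s=imaging.read_camera('scene'); save(s,'s13')
i=s['pixels'][120:270,200:400,::-1]; cv2.imwrite('pics/s13z.png',cv2.resize(i,None,fx=4,fy=4,interpolation=cv2.INTER_CUBIC))
t=imaging.read_camera('top'); save(t,'t13'); i=t['pixels'][110:310,140:380,::-1]; cv2.imwrite('pics/t13z.png',cv2.resize(i,None,fx=3,fy=3,interpolation=cv2.INTER_CUBIC))
print(telemetry.get_state())
E
```

```text
time: 18.35
eef_pos: [0.6361, 0.0086, 0.1499]
tcp_rot: [-0.081, 0.997, 0.0, -0.001]
contact_force: [-0.1, 0.5, -4.1]
opening: 0.148
time: 18.85
eef_pos: [0.6367, 0.0084, 0.151]
tcp_rot: [-0.081, 0.997, -0.0, 0.0]
contact_force: [-0.1, -0.5, -5.0]
opening: 0.153
t 18.85 pos [0.6367 0.0084 0.151 ] yaw 99.29 open 0.153 F [-0.1 -0.5 -5. ]
shift [-0.005 -0.004  0.007] turn [-0.     0.     0.001]
[([351, 223, 87, 84, 5778], [393.9, 264.6])]
{'time': 19.0, 'qpos': array([-1.46013059e-01,  2.77734788e-01,  1.74039111e+00,  1.77176069e-05,
        1.12341205e+00, -1.87872511e+00]), 'dq': array([-0.00084841,  0.00115696, -0.00031335, -0.00083113,  0.00073952,
        0.00913514]), 'joint_efforts': array([ 2.17524095e-02, -4.12925041e+01, -2.97357488e+01,  4.03163047e-02,
        4.00292018e-03,  1.73651247e-04]), 'eef_pos': array([0.63672353, 0.00835291, 0.15081046]), 'tcp_rot': array([-8.08656356e-02,  9.96725011e-01,  1.62617474e-06,  2.84524449e-05]), 'contact_force': array([-0.18922287,  0.42024246, -4.92371732]), 'wrist_torque': array([-0.02333011, -0.02703616,  0.0134535 ]), 'opening': 0.15168145662738527}
```

View pics/w13.png

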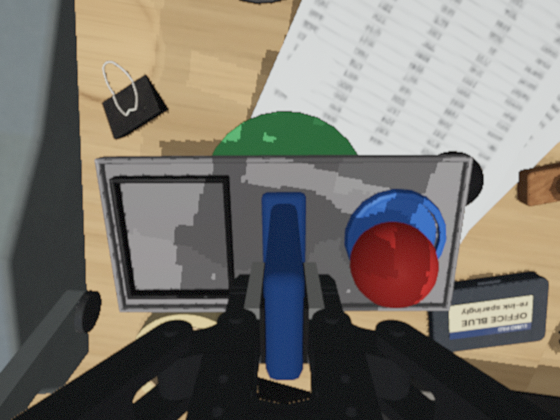

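View pics/s13z.png

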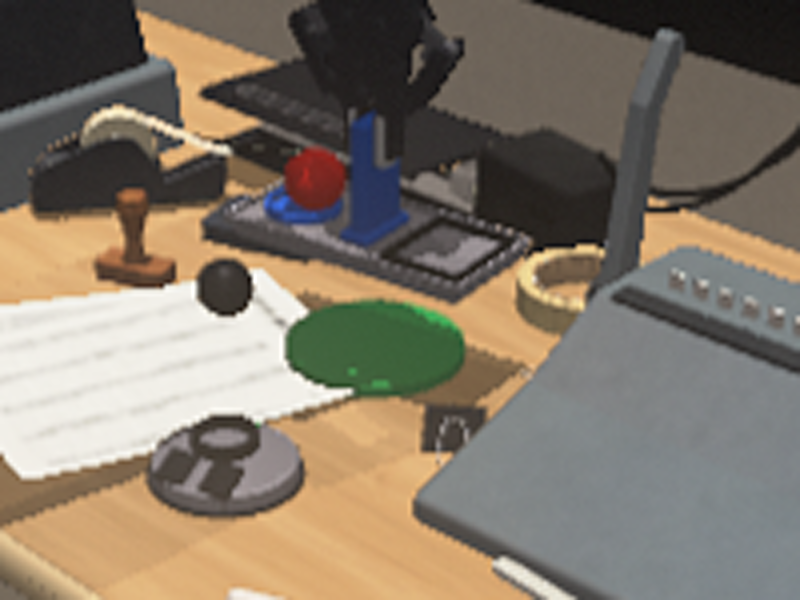

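View pics/t13z.png

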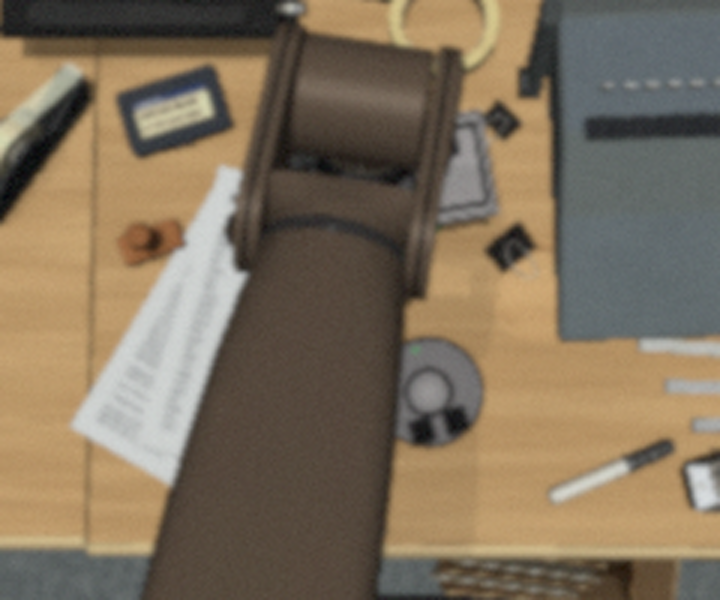

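Run:
```python
from h import *
p=imaging.read_camera('wrist'); s=imaging.read_camera('scene')
print(atz(p,(284.5,111.5),.01)+[.065,0,0], blob(p,'red'))
print(atz(p,blob(p,'red')[0][1],.12))
a=np.radians(99.25); print('seat',np.array([.6367,.0084])+.062*np.array([np.cos(a),np.sin(a)]))
s=telemetry.get_state();print(s['time'],s['eef_pos'],np.abs(s['dq']).max())
```

```text
[ 0.64034714 -0.00101765  0.01      ] [([351, 223, 87, 84, 5779], [393.9, 264.7])]
[0.63473744 0.06516106 0.12      ]
seat [0.62673396 0.06959377]
19.1 [0.63673513 0.00831017 0.15076012] 0.008510418553991605
```

```bash
python3 -c "
from plant import ticket; print(ticket.sign_off())"
```

```text
the job is handed in; nothing more can be done
None
```

I took the red ball off the trackball, set it down in the tray's pocket, and let go. Contact was about 2 N on the way down. I then gripped the tray by the blue plate at 80 N, lifted it, carried it to the green pad, and handed the job in at about 19 s. The tray was held there, and hand-in gave no verdict.

Last checks before handing in:

- **Tray position:** the tool was at (0.637, 0.008). The pad's centre came out as (0.640, 0.010) from the top camera, (0.633, 0.005) from the scene camera and (0.640, -0.001) from the wrist camera. These disagree by up to about 1 cm, against a limit of 40 mm.
- **Height and tilt:** the underside was about 85 mm above the counter. The tray looked level, the tool pointed straight down, and the joints were practically still.
- **Grip:** the opening was 0.15, about the plate's thickness, with about 4–5 N of load hanging on the wrist.
- **Ball:** it was in the pocket with the fingers clear of it, but it had rolled to an estimated 9 mm off its seat. That is about as far as the pocket's rim lets it go, and under the 16 mm limit.
- **Other things on the counter:** in the last pictures nothing looked moved. The top camera's view was partly blocked by the arm, and I did not measure each item.

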